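Fold out the crank and clamp the gauge pod

ROBOT

A 6-joint arm with a two-finger parallel gripper is mounted at the origin on a cart in front of the work surface, level with it; the furniture and walls round the work are solid. World frame = base frame: x ahead of the robot, y to its left, z up, the work surface at z = 0. Lengths are in m, angles in rad, forces in N, time in s.
With the tool pointing down it reaches from about 0.225 to 0.875 m from the base axis. Payload 3.4 kg.
Tool frame: the origin (TCP) lies between the finger pads; the fingertips stand 11 mm ahead of it and the grasp point (between the pads) lies 8 mm behind it; z points along the fingers, y is the line along which they close (so a half turn about z gives the same grasp; the last joint's range is limited). The gripper opens to 85 mm and grips with 20 to 120 N. Pads are 22 mm wide; open, the fingers measure 114 mm over their backs; the gripper's body (76 mm by 85 mm) begins 54 mm behind the grasp point. The pads swing forward as they close: fully open they stand 13 mm farther back than shut.
Start: joints at [-1.462, 0.276, 1.505, -0, 1.361, -0.121], TCP at [0.131, -0.56, 0.242] pointing down, gripper open.
Joint ranges: [-2.89, 2.89], [-0.75, 2.08], [0.22, 2.7], [-1.18, 4.32], [0.11, 2.71], [-2.7, 2.7]. Speed limits (rad/s): [2.57, 2.57, 3.14, 3.14, 3.14, 3.14].

INTERFACE

Orientations are given as a unit quaternion [w, x, y, z].
In Python, from rig import manip, imaging gives the robot as it stands. The module is installed in compiled form; this text tells all that it offers.
- The arm moves only by the tool jog_arm, never from a script. Its argument "deltas" is one flat list of numbers, 7 for each row, row after row: the turn, a rotation vector about the world's x, y, z in degrees, then the shift along the world's x, y, z in mm, then the opening, from 0 (shut) to 1 (fully open). In form: [ax, ay, az, tx, ty, tz, gripper, ax, ay, az, tx, ty, tz, gripper, ...]. A call has 1 to 20 rows; each row is the pose to reach, as a shift and turn from the pose commanded when the call began; what a row does not reach only later rows make up. A row lasts 1/10 s, in which the tool goes at most 50 mm and 8.59 degrees, less where a joint would pass 70% of its speed; a pose out of reach is approached as far as the arm can. A call with a gripper value outside its range is refused whole. The fingers move at their own pace and stop on an object; "grip_force" is the grip in N (left out, the last holds). Time passes only in rows, so rows that repeat a pose let the fingers close. It gives the time, the measured TCP pose, the force, the opening and the grip force at its end, in the units of the state.
- manip.get_state(): the state, without advancing time (a new reading comes with each control period).
- imaging.get_image(name): name is "scene" or "top"; returns the picture (480x640x3 uint8, blue, green, red); there is no depth.
- imaging.calibration(name): a dict with "mtx" (3x3 intrinsics, pixels), "dist" ([k1, k2, p1, p2, k3] as OpenCV has them; the pictures are not rectified), "cam_to_world" (4x4, takes a point from camera to world coordinates). Camera axes: x right, y down, z forward; pixel columns grow to the right and rows downward; lengths in m; the calibration is good to about 2 mm. A picture is of the moment at which its call begins. calibration takes no time and is no camera call.
- manip.sign_off(): hands the job in; it is judged then, once.
The state is a dict: "clock": time; "qpos": joint angles; "qd": joint speeds; "effort": joint torques, N m; "position": TCP position; "ee_rot": TCP orientation; "contact_force": force on the tool from outside, world axes, zero at the start; "moment": the same for the moment, N m; "width": finger opening in m; "gripper_force": force on a finger pad.
Only numpy, scipy, OpenCV 4.12 (cv2) and the standard library are available. Lean on these libraries where they do the work, as an engineer would, in place of code of your own. Each camera call takes 0.05 s, during which the arm holds its last target. There are 200 camera calls.

TASK

Clamp the gauge pod in the bench clamp so that its bulbs can be changed: fold the crank's grip out until it stands upright, then use it to turn the crank clockwise (seen from above) until the jaws hold the pod snugly from both sides. The pod's shell is thin, so stop as soon as you feel it tighten and do not crush it; let go with the grip left standing, and leave the other things on the bench alone.

Things in the scene. Friction and masses are not known exactly. Their poses are not given: they have to be found in the camera images.
- bench_clamp: bench clamp fixed to the bench: dark steel bed 130x300x12 mm, grey gearbox 90x100 mm (top at 78 mm) at one end, crank axis (vertical) at x 0, y -105. Origin on the bench; y runs from the gearbox to a grey stop jaw at the other end, z up; bed y -170 to +130. The stop jaw is set anew each time: its rubber face is fixed somewhere between y +92 and +108. Both jaws: 100 mm along x, tops at 52 mm
- clamp_jaw: moving jaw between gearbox and pod; origin at the middle of its rubber face, 12 mm above the bench. Slides along the clamp's +y to the stop jaw, 10 mm per radian of clockwise crank turn; move it only by the crank. Stays where it is left (resists about 25 N). Its rubber face gives 1 mm per 10 N. It starts 20 to 56 mm short of clamping
- crank_hub (a point): centre of the top face of the crank's flat aluminium disc (120 mm across), 96 mm above the bench. The disc turns about the vertical here, clockwise from above to close. Running free takes 0.25 N m (about 5 N at the upright grip), plus 0.01 N m per newton of clamping. Snug is 10 to 30 N of clamping: 2 to 6 N more at the grip than running free; over 45 N crushes the pod
- fold_pivot (a point): folding hinge of the grip, on the disc 50 mm from the crank axis and 14 mm above the disc's top, between two steel cheeks 21 mm wide over all; goes round with the disc. Folded, the grip lies flat from here across the hub; unfolded it stands straight up above this point
- grip_point (a point): where to pinch the grip: on its centre line, 48 mm from fold_pivot. The grip is a black plastic sleeve 17 mm in diameter, reaching from 14 to 66 mm from the pivot, that spins freely on its stem; folded flat, its underside is 5 mm above the disc
- crank_fold (a joint): fold angle of the grip: 0 is flat on the disc, pointing from the pivot over the hub; 1.57 is upright, and it can lean on outward to a stop at 1.7. The hinge is stiff (0.08 N m) and stays where it is left
- gauge_pod: the gauge pod, a thin moulded cup 76 x 162 x 44 mm with a small ear at each end, lying loose on the bed between the jaws, its long side (its own y axis) roughly along the jaws (the clamp's x axis); origin at the middle of its underside. The jaws meet its walls when their faces are 68 mm apart, after pushing it up to the stop jaw and square
- bulb_box: small carton 34 x 62 x 26 mm lying loose at the clamp's near side; leave it. Origin at the middle of its underside
- screwdriver: small screwdriver 18 x 153 x 16 mm lying loose behind the clamp; leave it. Origin at the middle of its underside
Not all that is in view belongs to the job. Leave any green or pink look-alike of the gauge_pod alone.

How it is judged:
By the outcome, as a careful person would: the job done as asked, in the order asked, and still so for the second after the job is handed in, with the robot touching nothing.
It also fails if it takes over 67 s, if anything falls off the work surface, if the arm or the gripper's body presses on something with over 40 N, if the wrist force passes 120 N, or if a joint passes its speed limit or range.

## Working session

There is one attempt and no reset: what is moved stays moved. The work goes in short steps, Python scripts to look and compute and a tool call to move; the robot and the scene stay as the last step left them, time stands still between calls to the robot, and variables do not carry over. Pictures are saved under pics/ and viewed, at most 10 in all, crops included, and the job is handed in when it is done.

Besides the shell and the picture viewer there is one more tool, called after "Request:" as name(argument=value, ...) on one line, values as JSON. jog_arm: Moves the arm, as the interface text tells. Its arguments: {"type":"object","properties":{"deltas":{"type":"array"},"grip_force":{"type":"number"}},"required":["deltas"]}

```bash
mkdir -p pics
python3 - <<'E'
from rig import manip, imaging
import cv2,numpy as np
for n in("scene","top"):
    cv2.imwrite(f"pics/{n}0.png",imaging.get_image(n)); c=imaging.calibration(n)
    print(n,np.round(c["mtx"],1).tolist(),np.round(c["dist"],3),np.round(c["cam_to_world"],3).tolist())
s=manip.get_state();print(s)
E
```

```text
scene [[564.5, 0.0, 313.9], [0.0, 564.5, 237.5], [0.0, 0.0, 1.0]] [0.022 0.    0.    0.    0.   ] [[-0.786, -0.489, 0.378, 0.154], [-0.618, 0.605, -0.502, 0.586], [0.017, -0.628, -0.778, 0.896], [0.0, 0.0, 0.0, 1.0]]
top [[461.8, 0.0, 316.6], [0.0, 461.8, 241.7], [0.0, 0.0, 1.0]] [-0.082  0.     0.     0.     0.   ] [[-0.002, -0.988, 0.155, 0.4], [-1.0, 0.002, 0.005, 0.082], [-0.005, -0.155, -0.988, 1.053], [0.0, 0.0, 0.0, 1.0]]
{'clock': 0.1, 'qpos': array([-1.46202202e+00,  2.76528836e-01,  1.50601700e+00,  4.79029149e-06,
        1.36068376e+00, -1.20952925e-01]), 'qd': array([ 0.0002358 , -0.00316146, -0.00296278, -0.00068008,  0.00110817,
       -0.00062681]), 'effort': array([ 1.20177174e-03, -4.17699730e+01, -2.46406174e+01, -1.75725481e-04,
        5.78701045e-03,  4.63313707e-07]), 'position': array([ 0.13090768, -0.55943608,  0.24152368]), 'ee_rot': array([-8.18440796e-04,  9.93410150e-01,  1.14610666e-01,  7.32590537e-06]), 'contact_force': array([-0.68513976, -0.29005858,  0.02918171]), 'moment': array([ 0.01000613,  0.09273516, -0.04529478]), 'gripper_force': 0.0, 'width': 0.08554780571892857}
```

View pics/scene0.png

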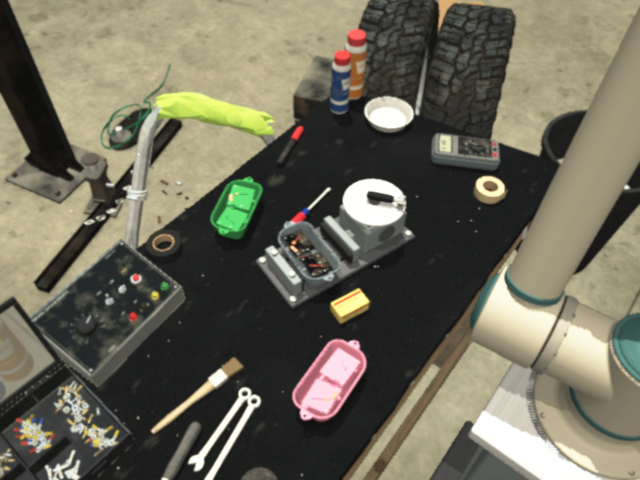

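View pics/top0.png

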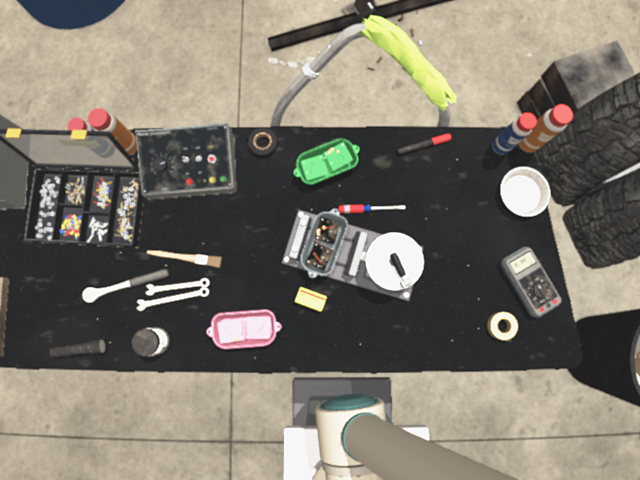

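The scene view shows the clamp with its grey pod at (310,250), the white disc at (374,203) and the black grip at (385,198). The top view shows the disc at (394,262), the grip from (406,283) to (396,256), and the grey pod at (323,245).

Possible confusions, by top-view pixel:
- **Pod:** grey (323,245), green (326,161) and pink (244,330). I choose the grey one, which lies on the clamp bed.
- **Grip:** the black sleeve at (399,265) on the disc, against the red/black handle at (425,144). I choose the one on the disc.

```bash
cat > h.py <<'E'
import cv2,numpy as np
from rig import manip, imaging
def plane(n,pts,z):
    c=imaging.calibration(n);T=np.array(c["cam_to_world"])
    p=cv2.undistortPoints(np.array(pts,float).reshape(-1,1,2),np.array(c["mtx"]),np.array(c["dist"])).reshape(-1,2)
    d=np.c_[p,np.ones(len(p))]@T[:3,:3].T
    return T[:3,3]+d*((z-T[2,3])/d[:,2])[:,None]
def proj(n,P):
    c=imaging.calibration(n);W=np.linalg.inv(np.array(c["cam_to_world"]))
    return cv2.projectPoints(np.array(P,float).reshape(-1,3),cv2.Rodrigues(W[:3,:3])[0],W[:3,3],np.array(c["mtx"]),np.array(c["dist"]))[0].reshape(-1,2)
def crop(n,x,y,w,h,k,out):
    im=cv2.imread(n) if isinstance(n,str) else n
    cv2.imwrite(out,cv2.resize(im[y:y+h,x:x+w],None,fx=k,fy=k,interpolation=cv2.INTER_CUBIC))
E
python3 - <<'E'
from h import *
a=cv2.imread("pics/top0.png")[200:308,275:435]; b=cv2.imread("pics/scene0.png")[170:308,250:420]
a=cv2.resize(a,(800,540),interpolation=3)
cv2.imwrite("pics/ca.png",a)
cv2.imwrite("pics/cb.png",cv2.resize(b,None,fx=4,fy=4,interpolation=3))
im=cv2.imread("pics/top0.png")
m=(im.min(2)>190).astype(np.uint8);m[:, :360]=0;m[:,430:]=0;m[:228]=0;m[300:]=0
c=max(cv2.findContours(m,0,1)[0],key=cv2.contourArea)
e=cv2.fitEllipse(cv2.convexHull(c));print(e,plane("top",[e[0]],.096))
pts=plane("top",cv2.convexHull(c).reshape(-1,2),.096)[:,:2]
(cx,r)=cv2.minEnclosingCircle(pts.astype(np.float32));print(cx,r)
E
```

```text
((389.714111328125, 257.5813293457031), (56.13358688354492, 72.54633331298828), 129.59951782226562) [[ 0.5159007  -0.06595389  0.096     ]]
(0.521626353263855, -0.06535408645868301) 0.07624845206737518
```

View pics/ca.png

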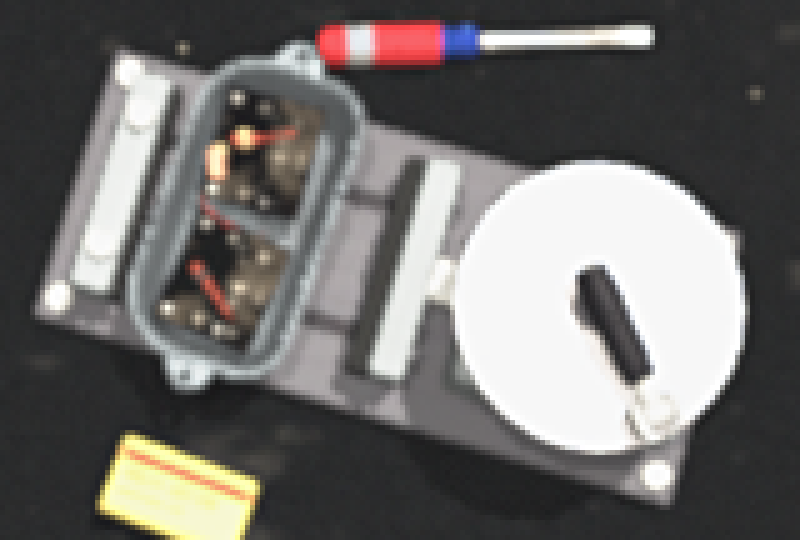

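View pics/cb.png

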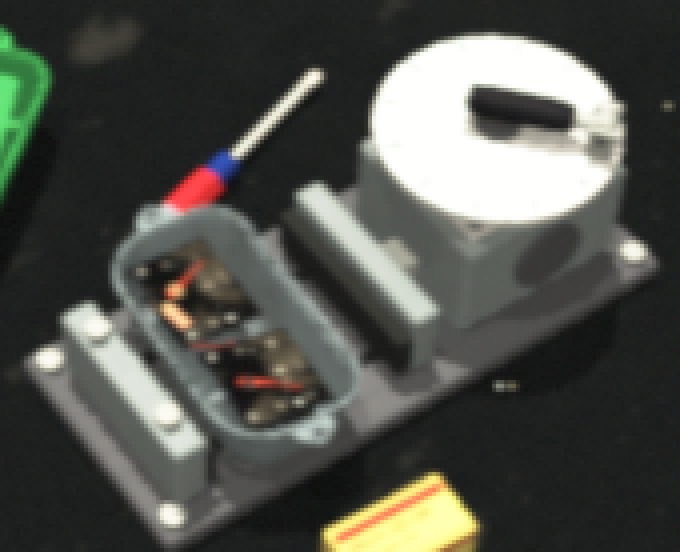

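The crops confirm the choice: the black sleeve runs from (592,268) to (637,380) in the top crop, with its pivot cheeks at (652,410). The disc is centred at (600,306), and the moving jaw is still well short of the pod.

Run:
```python
from h import *
f=lambda p:np.array(p,float)/5+[275,200]-0.4
g=lambda p:np.array(p,float)/4+[250,170]-0.4
hub=plane("top",f([[600,306]]),.096)[0]
sh=plane("scene",g([[498,128]]),.096)[0]
tip,base,piv=plane("top",f([[592,270],[636,380],[652,408]]),.110)
print("hub",hub,sh);print("tip",tip,"base",base,"piv",piv)
st,sb=plane("scene",g([[472,101],[575,110]]),.110);print("scene tip/base",st,sb)
for a,b in((tip,base),(hub,piv),(st,sb)): d=b-a;print(np.hypot(d[0],d[1]),np.degrees(np.arctan2(d[1],d[0])))
c=plane("top",f([[118,50],[40,318],[672,500]]),.012);print("corners",c)
y=c[1]-c[2];y/=np.linalg.norm(y);print("y axis",y,np.degrees(np.arctan2(y[1],y[0])),np.linalg.norm(c[0]-c[1]),np.linalg.norm(c[1]-c[2]))
o=hub+.105*y; 
J=plane("top",f([[437,160],[388,378],[413,160],[365,375],[175,90],[125,290]]),.052)
print("clamp y of: jaw grey mid, rubber/grey edge, stop",((J-o)@y))
```

```text
hub [ 0.50910482 -0.0760149   0.096     ] [ 0.50817234 -0.07337693  0.096     ]
tip [ 0.52243945 -0.0707963   0.11      ] base [ 0.47696599 -0.0877075   0.11      ] piv [ 0.46547152 -0.09396129  0.11      ]
scene tip/base [ 0.52154844 -0.06847425  0.11      ] [ 0.47999937 -0.09463295  0.11      ]
0.04851622368151367 -159.60026112869596
0.04717984669381244 -157.64262179510465
0.04909788758326998 -147.80606873949387
corners [[ 0.63813811  0.12948599  0.012     ]
 [ 0.5138818   0.16428509  0.012     ]
 [ 0.43096323 -0.12010533  0.012     ]]
y axis [0.2799109  0.96002598 0.        ] 73.74511320658745 0.12903723960248428 0.29623200326141286
clamp y of: jaw grey mid, rubber/grey edge, stop [-0.02500224 -0.02993815 -0.01484053 -0.01999206  0.09467111  0.09063066]
```

Request:
jog_arm(deltas=[0,0,1,15,20,0,0.5,0,0,2,45,60,0,0.5,0,0,3,75,100,-3,0.5,0,0,4,105,140,-6,0.5,0,0,5,135,180,-10,0.5,0,0,6,165,220,-14,0.5,0,0,7,195,260,-18,0.5,0,0,8,225,300,-22,0.5,0,0,9,255,340,-26,0.5,0,0,10,285,380,-30,0.5,0,0,10,315,420,-35,0.5,0,0,10,345,450,-40,0.5,0,0,10,365,470,-45,0.5,0,0,10,376,480,-50,0.5,0,0,10,376,483,-50,0.5,0,0,10,376,483,-50,0.5,0,0,10,376,483,-50,0.5], grip_force=20)

```text
clock: 1.8
position: [0.506, -0.078, 0.1925]
ee_rot: [0.0, 0.98, 0.2, -0.0]
contact_force: [-0.1, -0.2, -0.9]
width: 0.0427
gripper_force: 0.0
```

Request:
jog_arm(deltas=[0,0,0,1,2,-15,0.5,0,0,0,1,2,-35,0.5,0,0,0,1,2,-52,0.5,0,0,0,1,2,-52,0.5,0,0,0,1,2,-52,0.5])

```text
clock: 2.3
position: [0.5076, -0.0759, 0.1408]
ee_rot: [0.0, 0.98, 0.2, 0.0]
contact_force: [-0.5, -0.1, 0.9]
width: 0.0429
gripper_force: 0.0
```

Run:
```python
from h import *
s=manip.get_state();print(s["position"],s["contact_force"])
a=imaging.get_image("scene")[120:270,300:450];b=imaging.get_image("top")[210:310,340:440]
cv2.imwrite("pics/d.png",np.hstack([cv2.resize(a,(400,400),interpolation=3),cv2.resize(b,(400,400),interpolation=3)]))
```

```text
[ 0.50764021 -0.07585508  0.14083474] [-0.53244411 -0.14078345  0.88733272]
```

View pics/d.png

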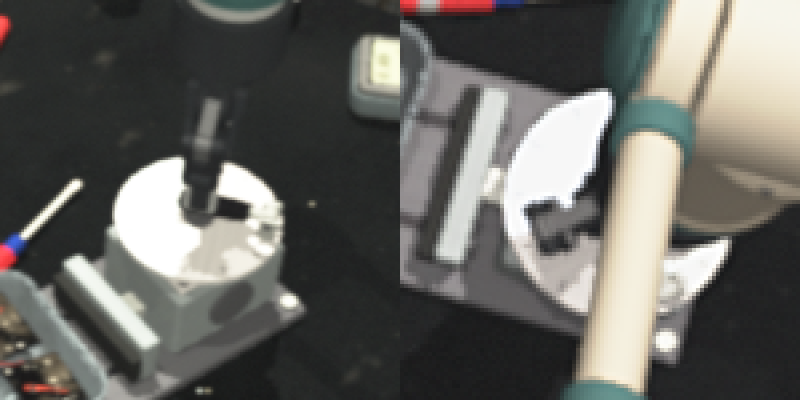

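Left half: the fingers stand over the inner half of the black sleeve, crosswise, with the sleeve and pivot to their right at about (240,210). Right half: the arm hides the grip, but the fingers lie beside the hub. The alignment fits, so I'm descending and pinching.

Request:
jog_arm(deltas=[0,0,0,0,0,-12,0.5,0,0,0,0,0,-22,0.5,0,0,0,0,0,-29,0.5,0,0,0,0,0,-29,0.35,0,0,0,0,0,-29,0.25,0,0,0,0,0,-29,0.0,0,0,0,0,0,-29,0.0,0,0,0,0,0,-29,0.0,0,0,0,0,0,-29,0.0], grip_force=30)

```text
clock: 3.3
position: [0.5087, -0.0765, 0.1116]
ee_rot: [0.002, 0.98, 0.201, 0.0]
contact_force: [-0.1, -6.0, -2.8]
width: 0.0156
gripper_force: 29.4
```

Request:
jog_arm(deltas=[0,0,0,0,-0.5,5,0,0,0,0,-1,-1,10,0,0,0,0,-2,-1.5,15,0,0,0,0,-4,-2.5,19.5,0,0,0,0,-6,-3.5,24,0,0,0,0,-8.5,-4.5,28,0,0,0,0,-8.5,-4.5,28,0], grip_force=30)

```text
clock: 4.0
position: [0.5003, -0.0803, 0.14]
ee_rot: [0.001, 0.98, 0.201, 0.001]
contact_force: [1.2, -4.8, -3.9]
width: 0.0153
gripper_force: 29.9
```

Request:
jog_arm(deltas=[0,0,0,-2.5,-2,4,0,0,0,0,-6,-3.5,7.5,0,0,0,0,-9.5,-5,10.5,0,0,0,0,-13.5,-7,13.5,0,0,0,0,-17.5,-8.5,15.5,0,0,0,0,-22,-10.5,17.5,0,0,0,0,-26,-12,18.5,0,0,0,0,-31,-14,19.5,0,0,0,0,-35.5,-16,20,0,0,0,0,-35.5,-16,20,0,0,0,0,-35.5,-16,20,0])

```text
clock: 5.1
position: [0.4671, -0.095, 0.1624]
ee_rot: [0.001, 0.98, 0.2, 0.004]
contact_force: [3.8, 0.7, 6.7]
width: 0.0157
gripper_force: 29.7
```

Run:
```python
from h import *
s=manip.get_state();print(s["position"],s["contact_force"],s["moment"])
a=imaging.get_image("scene")[100:250,310:460];b=imaging.get_image("top")[210:310,340:440]
cv2.imwrite("pics/e.png",np.hstack([cv2.resize(a,(400,400),interpolation=3),cv2.resize(b,(400,400),interpolation=3)]))
```

```text
[ 0.46712967 -0.09501434  0.1623718 ] [3.7666047  0.73168337 6.73637465] [ 0.22098103 -0.93917963 -0.03365432]
```

View pics/e.png

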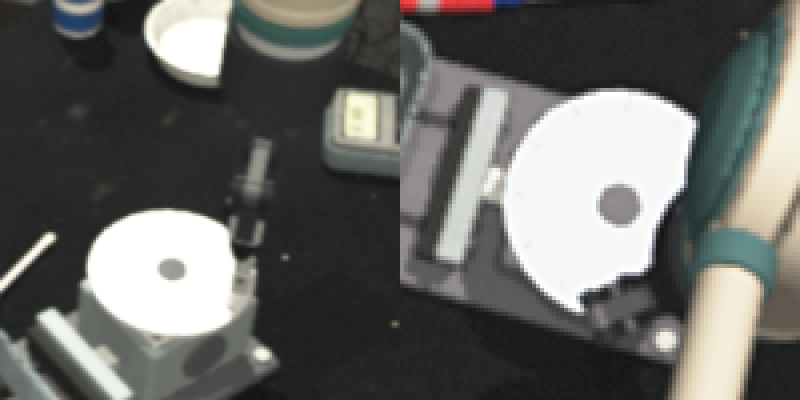

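The right view shows the hub cap at about (618,204), which confirms the hub. In the left view the grip stands at (245,250) inside the fingers, leaning slightly inward. I'll let go, turn the fingers to close radially, and square it up.

Request:
jog_arm(deltas=[0,0,0,0,0,0,0.2,0,0,0,0,0,0,0.45,0,0,0,0,0,0,0.45,0,0,0,0,0,0,0.45], grip_force=20)

```text
clock: 5.6
position: [0.4627, -0.0948, 0.1588]
ee_rot: [-0.001, 0.98, 0.201, -0.001]
contact_force: [0.5, -0.1, 0.2]
width: 0.0382
gripper_force: 0.0
```

Run:
```python
from h import *
s=manip.get_state();print(s["position"],s["contact_force"],s["moment"],s["qpos"],s["width"])
h=proj("top",[[.509,-.0755,.096]]);print(h,proj("scene",[[.509,-.0755,.096]]))
print(plane("top",[[394.1,260.6]],.096),plane("scene",[[374.1,200.2]],.096))
```

```text
[ 0.46273923 -0.09482511  0.15881909] [ 0.45781652 -0.05468997  0.22307833] [ 0.00285019  0.02469848 -0.02293032] [-3.49757204e-01  1.90004006e-01  1.84588461e+00  2.61420654e-04
  1.10850808e+00  8.16702511e-01] 0.0382269844373286
[[394.3555495  260.85074308]] [[374.36729816 200.76951999]]
[[ 0.50952817 -0.07497866  0.096     ]] [[ 0.5102457  -0.07640987  0.096     ]]
```

Request:
jog_arm(deltas=[0,0,8,0,0,0,0.45,0,0,16,0,0,0,0.45,0,0,24,0,0,0,0.45,0,0,32,0,0,0,0.45,0,0,40,0,0,0,0.45,0,0,48,0,0,0,0.45,0,0,56,0,0,0,0.45,0,0,64,0,0,0,0.45,0,0,72,0,0,0,0.45,0,0,80,0,0,0,0.45,0,0,86,0,0,0,0.45,0,0,90,0,0,0,0.45,0,0,90,0,0,0,0.35,0,0,90,0,0,0,0.25,0,0,90,0,0,0,0.1,0,0,90,0,0,0,0,0,0,90,0,0,0,0,0,0,90,0,0,0,0,0,0,90,0,0,0,0], grip_force=20)

```text
clock: 7.5
position: [0.4641, -0.0953, 0.1595]
ee_rot: [0.0, 0.551, 0.835, 0.0]
contact_force: [1.3, 1.6, 2.5]
width: 0.0164
gripper_force: 21.5
```

Run:
```python
from h import *
s=manip.get_state();print(s["position"],s["contact_force"],s["moment"],s["qpos"],s["width"],s["ee_rot"])
a=imaging.get_image("scene")[100:250,310:460];b=imaging.get_image("top")[210:310,340:440]
cv2.imwrite("pics/f.png",np.hstack([cv2.resize(a,(400,400),interpolation=3),cv2.resize(b,(400,400),interpolation=3)]))
```

```text
[ 0.46409336 -0.09530588  0.15946509] [1.30850334 1.5787142  2.49279046] [ 0.23555292 -0.16517597  0.01704808] [-3.49791298e-01  1.89816386e-01  1.84428380e+00  3.51219520e-04
  1.10713732e+00 -7.54130703e-01] 0.01635486663105717 [1.36419859e-04 5.50787077e-01 8.34645757e-01 1.93899341e-04]
```

View pics/f.png

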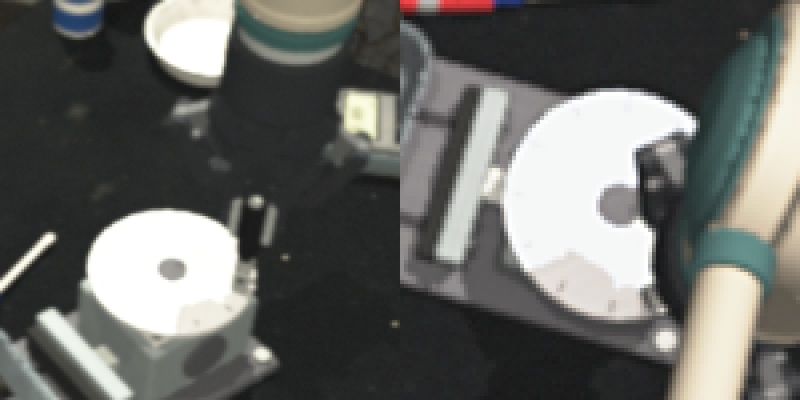

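The grip now stands upright at (252,225) in the left view, pinched by both fingers and consistent with the measured radius. Next I'll crank clockwise about the hub.

```bash
cat >> h.py <<'E'
HUB=np.array([.5095,-.0755])
def report(a0=None):
    s=manip.get_state();d=s["position"][:2]-HUB;a=np.arctan2(d[1],d[0]);f=s["contact_force"]
    r=d/np.linalg.norm(d);t=np.array([r[1],-r[0]]) # clockwise tangent
    print("t",s["clock"],"r %.1f ang %.1f"%(1e3*np.linalg.norm(d),np.degrees(a)),"Frad %.1f Ftan %.1f Fz %.1f"%(f[:2]@r,f[:2]@t,f[2]),"w",round(s["width"],4))
def arc(a0,ths,R=50):
    k=lambda a:R*np.array([np.cos(np.radians(a)),np.sin(np.radians(a))])
    print(" | ".join("%g: %.1f,%.1f"%(th,*(k(a0-th)-k(a0))) for th in ths))
E
python3 - <<'E'
from h import *
report(); arc(-157,[2,5]+list(range(10,101,6)))
E
```

```text
t 7.6 r 49.6 ang -156.4 Frad -1.7 Ftan 1.2 Fz 3.2 w 0.0162
2: -0.7,1.6 | 5: -1.5,4.1 | 10: -2.7,8.3 | 16: -3.6,13.4 | 22: -4.0,18.7 | 28: -3.8,23.9 | 34: -3.1,29.1 | 40: -1.8,34.2 | 46: 0.0,39.1 | 52: 2.3,43.8 | 58: 5.1,48.2 | 64: 8.3,52.3 | 70: 11.9,56.1 | 76: 15.9,59.5 | 82: 20.3,62.4 | 88: 24.9,64.9 | 94: 29.7,66.8 | 100: 34.8,68.3
```

Request:
jog_arm(deltas=[0,0,0,-0.7,1.6,0,0,0,0,0,-1.5,4.1,0,0,0,0,0,-2.7,8.3,0,0,0,0,0,-3.6,13.4,0,0,0,0,0,-4,18.7,0,0,0,0,0,-3.8,23.9,0,0,0,0,0,-3.1,29.1,0,0,0,0,0,-1.8,34.2,0,0,0,0,0,0,39.1,0,0,0,0,0,2.3,43.8,0,0], grip_force=20)

```text
clock: 8.6
position: [0.4651, -0.0532, 0.1594]
ee_rot: [0.0, 0.55, 0.835, -0.002]
contact_force: [-2.0, -4.9, 5.4]
width: 0.0161
gripper_force: 21.5
```

Run:
```python
from h import *
report(); arc(-209,list(range(6,109,6)))
```

```text
t 8.6 r 49.7 ang 153.3 Frad -0.4 Ftan -5.3 Fz 5.4 w 0.0161
6: 2.8,4.4 | 12: 6.0,8.6 | 18: 9.6,12.3 | 24: 13.6,15.7 | 30: 18.0,18.6 | 36: 22.6,21.1 | 42: 27.5,23.0 | 48: 32.5,24.5 | 54: 37.6,25.4 | 60: 42.9,25.8 | 66: 48.1,25.6 | 72: 53.3,24.8 | 78: 58.3,23.6 | 84: 63.3,21.8 | 90: 68.0,19.5 | 96: 72.4,16.7 | 102: 76.5,13.5 | 108: 80.3,9.9
```

Request:
jog_arm(deltas=[0,0,0,2.8,4.4,0,0,0,0,0,6,8.6,0,0,0,0,0,9.6,12.3,0,0,0,0,0,13.6,15.7,0,0,0,0,0,18,18.6,0,0,0,0,0,22.6,21.1,0,0,0,0,0,27.5,23,0,0,0,0,0,32.5,24.5,0,0,0,0,0,37.6,25.4,0,0,0,0,0,42.9,25.8,0,0])

```text
clock: 9.6
position: [0.5061, -0.0257, 0.1594]
ee_rot: [-0.003, 0.551, 0.835, -0.002]
contact_force: [-5.8, -0.1, 8.6]
width: 0.0161
gripper_force: 21.7
```

Run:
```python
from h import *
report(); arc(-269,list(range(6,109,6)))
imaging_im=imaging.get_image("top"); cv2.imwrite("pics/top1.png",imaging_im)
```

```text
t 9.6 r 49.9 ang 93.9 Frad 0.3 Ftan -5.8 Fz 8.6 w 0.0161
6: 5.2,-0.2 | 12: 10.4,-0.9 | 18: 15.5,-2.2 | 24: 20.4,-4.0 | 30: 25.1,-6.3 | 36: 29.6,-9.0 | 42: 33.7,-12.3 | 48: 37.4,-15.9 | 54: 40.8,-19.9 | 60: 43.7,-24.2 | 66: 46.2,-28.9 | 72: 48.1,-33.7 | 78: 49.6,-38.7 | 84: 50.5,-43.9 | 90: 50.9,-49.1 | 96: 50.7,-54.4 | 102: 50.0,-59.5 | 108: 48.7,-64.6
```

Request:
jog_arm(deltas=[0,0,0,5.2,-0.2,1,0,0,0,0,10.4,-0.9,2,0,0,0,0,15.5,-2.2,2,0])

```text
clock: 9.95
position: [0.52, -0.0266, 0.1595]
ee_rot: [-0.005, 0.551, 0.835, -0.002]
contact_force: [-5.2, 1.2, 1.1]
width: 0.0163
gripper_force: 20.9
```

Run:
```python
from h import *
report()
cv2.imwrite("pics/g.png",np.hstack([cv2.resize(imaging.get_image("scene")[165:315,250:400],(400,400),interpolation=3),cv2.resize(imaging.get_image("top")[200:300,280:380],(400,400),interpolation=3)]))
for a in (-287,-305,-323): arc(a,[6,12,18])
```

```text
t 9.95 r 50.0 ang 77.9 Frad 0.1 Ftan -5.3 Fz 1.1 w 0.0163
6: 4.9,-1.8 | 12: 9.6,-4.1 | 18: 14.1,-6.9
6: 4.1,-3.2 | 12: 7.9,-6.9 | 18: 11.3,-10.9
6: 2.9,-4.3 | 12: 5.4,-9.0 | 18: 7.3,-13.8
```

View pics/g.png

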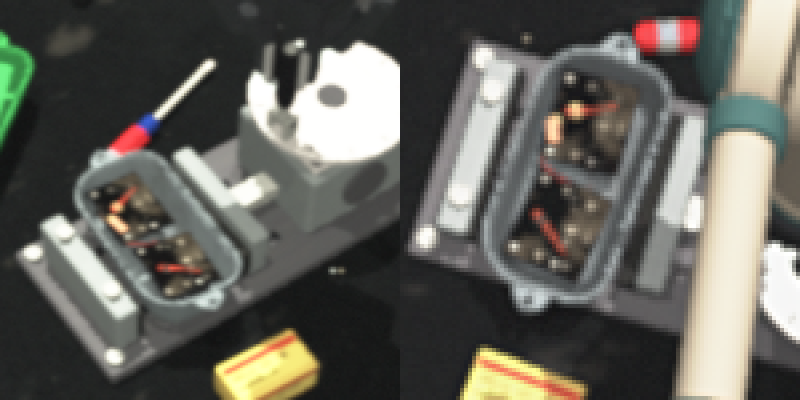

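The moving jaw, at (670,190) in the right half, is close to the pod. The pod is still about 10–15 mm off the stop jaw. I'll carry on in 18° steps, checking the force each time.

Request:
jog_arm(deltas=[0,0,0,4.9,-1.8,0,0,0,0,0,9.6,-4.1,0,0,0,0,0,14.1,-6.9,0,0])

```text
clock: 10.35
position: [0.5356, -0.033, 0.1596]
ee_rot: [-0.004, 0.551, 0.835, -0.0]
contact_force: [-3.1, 4.8, -2.9]
width: 0.0158
gripper_force: 20.6
```

```bash
python3 -c "
from h import *
report()"
```

```text
t 10.35 r 49.9 ang 58.4 Frad 2.4 Ftan -5.1 Fz -2.9 w 0.0158
```

Request:
jog_arm(deltas=[0,0,0,4.1,-3.2,0,0,0,0,0,7.9,-6.9,0,0,0,0,0,11.3,-10.9,0,0])

```text
clock: 10.65
position: [0.5479, -0.0435, 0.1596]
ee_rot: [-0.004, 0.551, 0.835, 0.001]
contact_force: [-2.2, 6.1, -3.4]
width: 0.0156
gripper_force: 20.5
```

```bash
python3 -c "
from h import *
report()"
```

```text
t 10.65 r 49.9 ang 39.8 Frad 2.2 Ftan -6.1 Fz -3.4 w 0.0156
```

Request:
jog_arm(deltas=[0,0,0,2.9,-4.3,-1,0,0,0,0,5.4,-9,-1,0])

```text
clock: 10.85
position: [0.5542, -0.0528, 0.1596]
ee_rot: [-0.002, 0.551, 0.835, 0.001]
contact_force: [-0.8, 5.8, -0.1]
width: 0.0159
gripper_force: 20.8
```

```bash
python3 -c "
from h import *
report()
for a in (-335,-347,-359,-371,-383,-395): arc(a,[6,12])"
```

```text
t 10.85 r 50.1 ang 26.9 Frad 1.9 Ftan -5.5 Fz -0.1 w 0.0159
6: 2.0,-4.9 | 12: 3.4,-9.9
6: 0.9,-5.2 | 12: 1.3,-10.4
6: -0.2,-5.2 | 12: -0.9,-10.4
6: -1.3,-5.1 | 12: -3.1,-10.0
6: -2.3,-4.7 | 12: -5.1,-9.1
6: -3.2,-4.1 | 12: -6.9,-7.9
```

Request:
jog_arm(deltas=[0,0,0,2,-4.9,0,0,0,0,0,3.4,-9.9,0,0])

```text
clock: 11.05
position: [0.558, -0.0627, 0.1596]
ee_rot: [-0.002, 0.551, 0.835, 0.001]
contact_force: [-0.4, 5.0, -0.9]
width: 0.0159
gripper_force: 20.8
```

```bash
python3 -c "
from h import *
report()"
```

```text
t 11.05 r 50.1 ang 14.8 Frad 0.9 Ftan -5.0 Fz -0.9 w 0.0159
```

Request:
jog_arm(deltas=[0,0,0,0.9,-5.2,0,0,0,0,0,1.3,-10.4,0,0])

```text
clock: 11.25
position: [0.5596, -0.0731, 0.1596]
ee_rot: [-0.002, 0.551, 0.835, 0.001]
contact_force: [-0.6, 5.6, -0.3]
width: 0.0162
gripper_force: 20.8
```

```bash
python3 -c "
from h import *
report()"
```

```text
t 11.25 r 50.2 ang 2.8 Frad -0.3 Ftan -5.6 Fz -0.3 w 0.0162
```

Request:
jog_arm(deltas=[0,0,0,-0.2,-5.2,0,0,0,0,0,-0.9,-10.4,0,0])

```text
clock: 11.45
position: [0.559, -0.0836, 0.1596]
ee_rot: [-0.001, 0.551, 0.835, 0.002]
contact_force: [0.7, 6.2, -1.7]
width: 0.0161
gripper_force: 20.8
```

```bash
python3 -c "
from h import *
report()"
```

```text
t 11.45 r 50.2 ang -9.2 Frad -0.3 Ftan -6.2 Fz -1.7 w 0.0161
```

Request:
jog_arm(deltas=[0,0,0,-1.3,-5.1,0,0,0,0,0,-1.3,-5.1,0,0])

```text
clock: 11.65
position: [0.5579, -0.0889, 0.1596]
ee_rot: [-0.001, 0.551, 0.834, 0.002]
contact_force: [1.5, 5.3, -1.4]
width: 0.0157
gripper_force: 20.7
```

```bash
python3 -c "
from h import *
report()"
```

```text
t 11.65 r 50.2 ang -15.5 Frad -0.0 Ftan -5.5 Fz -1.4 w 0.0157
```

Request:
jog_arm(deltas=[0,0,0,-1.8,-4.9,0,0,0,0,0,-1.8,-4.9,0,0])

```text
clock: 11.85
position: [0.5565, -0.0931, 0.1596]
ee_rot: [-0.001, 0.551, 0.834, 0.002]
contact_force: [1.5, 6.2, -3.0]
width: 0.016
gripper_force: 20.7
```

```bash
python3 -c "
from h import *
report()"
```

```text
t 11.85 r 50.2 ang -20.5 Frad -0.8 Ftan -6.3 Fz -3.0 w 0.016
```

Request:
jog_arm(deltas=[0,0,0,-2.3,-4.7,0,0,0,0,0,-2.3,-4.7,0,0])

```text
clock: 12.05
position: [0.5548, -0.0972, 0.1596]
ee_rot: [-0.001, 0.551, 0.834, 0.003]
contact_force: [3.6, 8.3, -3.5]
width: 0.0161
gripper_force: 20.7
```

```bash
python3 -c "
from h import *
report()"
```

```text
t 12.05 r 50.2 ang -25.6 Frad -0.3 Ftan -9.0 Fz -3.5 w 0.0161
```

Request:
jog_arm(deltas=[0,0,0,0,0,0,0,0,0,0,0,0,0,0])

```text
clock: 12.25
position: [0.5547, -0.0972, 0.1596]
ee_rot: [-0.001, 0.551, 0.834, 0.003]
contact_force: [4.2, 7.4, -2.7]
width: 0.0158
gripper_force: 20.7
```

```bash
python3 -c "
from h import *
report()
cv2.imwrite('pics/k.png',np.hstack([cv2.resize(imaging.get_image('scene')[165:315,250:400],(400,400),interpolation=3),cv2.resize(imaging.get_image('top')[200:300,280:380],(400,400),interpolation=3)]))"
```

```text
t 12.25 r 50.2 ang -25.6 Frad 0.6 Ftan -8.5 Fz -2.7 w 0.0158
```

View pics/k.png

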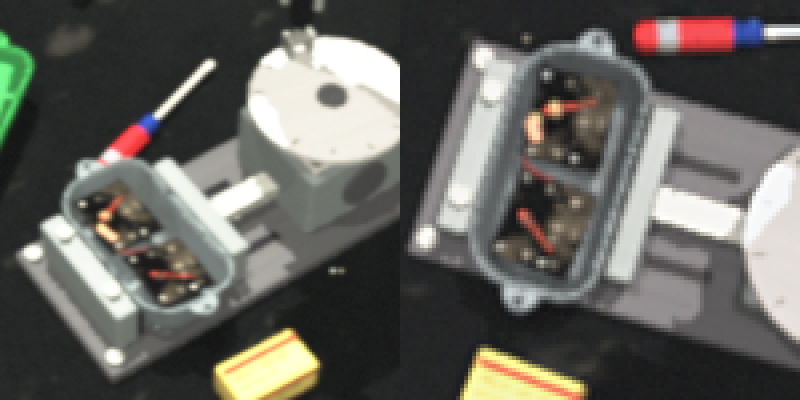

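The pod is square and touches both jaws: the stop jaw at (480,150) and the moving jaw at (640,190) in the right half. The force is about 3 N above running free, or roughly 15 N of clamping. I'll add a small nudge to sit well inside the snug band.

Request:
jog_arm(deltas=[0,0,0,-1.2,-2.2,0,0,0,0,0,-1.2,-2.2,0,0,0,0,0,-1.2,-2.2,0,0])

```text
clock: 12.65
position: [0.554, -0.0988, 0.1597]
ee_rot: [-0.001, 0.551, 0.834, 0.004]
contact_force: [4.6, 10.2, -3.3]
width: 0.0159
gripper_force: 20.7
```

```bash
python3 -c "
from h import *
report()
s=manip.get_state();print(s['qpos'],s['moment'],s['position'])"
```

```text
t 12.65 r 50.2 ang -27.6 Frad -0.6 Ftan -11.1 Fz -3.3 w 0.0159
[-0.30495635  0.31514244  1.66315006  0.00839963  1.16259434 -0.71133056] [ 1.59864531 -0.80397368  0.01171777] [ 0.55401663 -0.09877662  0.15965819]
```

Request:
jog_arm(deltas=[0,0,0,0,0,0,0])

```text
clock: 12.75
position: [0.554, -0.0987, 0.1596]
ee_rot: [-0.001, 0.551, 0.834, 0.004]
contact_force: [5.4, 8.8, -3.6]
width: 0.016
gripper_force: 20.7
```

```bash
python3 -c "
from h import *
report()
for i in range(8): imaging.get_image('top'); report()"
```

```text
t 12.75 r 50.2 ang -27.6 Frad 0.7 Ftan -10.3 Fz -3.6 w 0.016
t 12.8 r 50.2 ang -27.6 Frad -0.7 Ftan -10.6 Fz -3.1 w 0.0161
t 12.85 r 50.2 ang -27.6 Frad 0.0 Ftan -11.0 Fz -2.6 w 0.0162
t 12.9 r 50.2 ang -27.6 Frad -0.6 Ftan -10.6 Fz -2.9 w 0.0161
t 12.95 r 50.2 ang -27.6 Frad 0.1 Ftan -9.8 Fz -3.9 w 0.0161
t 13.0 r 50.2 ang -27.6 Frad 0.4 Ftan -9.5 Fz -3.1 w 0.0159
t 13.05 r 50.2 ang -27.6 Frad -0.4 Ftan -10.2 Fz -2.1 w 0.0164
t 13.1 r 50.2 ang -27.6 Frad -0.6 Ftan -9.7 Fz -2.9 w 0.0159
t 13.15 r 50.2 ang -27.6 Frad -1.4 Ftan -10.0 Fz -3.1 w 0.0164
```

Averaged over the hold, the force is about 5 N above running free, or roughly 24 N of clamping, which is snug. I'll relax the tangential preload before opening.

Request:
jog_arm(deltas=[0,0,0,0.6,1.1,0,0,0,0,0,1.2,2.2,0,0,0,0,0,1.9,3.3,0,0,0,0,0,1.9,3.3,0,0])

```text
clock: 13.55
position: [0.5543, -0.0983, 0.1596]
ee_rot: [-0.001, 0.551, 0.835, 0.0]
contact_force: [0.6, 4.0, -3.2]
width: 0.016
gripper_force: 20.5
```

```bash
python3 -c "
from h import *
report();imaging.get_image('top'); report()"
```

```text
t 13.55 r 50.2 ang -27.0 Frad -1.2 Ftan -3.8 Fz -3.2 w 0.016
t 13.6 r 50.2 ang -27.0 Frad -1.0 Ftan -4.6 Fz -5.1 w 0.0162
```

Request:
jog_arm(deltas=[0,0,0,0.6,1,0,0,0,0,0,1.2,2.1,0,0,0,0,0,1.2,2.1,0,0])

```text
clock: 13.9
position: [0.555, -0.0971, 0.1597]
ee_rot: [-0.001, 0.551, 0.835, -0.001]
contact_force: [-0.4, 2.0, -6.2]
width: 0.016
gripper_force: 20.3
```

```bash
python3 -c "
from h import *
report();imaging.get_image('top'); report()"
```

```text
t 13.9 r 50.4 ang -25.4 Frad -1.2 Ftan -1.6 Fz -6.2 w 0.016
t 13.95 r 50.4 ang -25.4 Frad -1.3 Ftan -1.6 Fz -6.8 w 0.0161
```

Request:
jog_arm(deltas=[0,0,0,0.4,0.6,-1,0,0,0,0,0.4,0.6,-1.5,0,0,0,0,0.4,0.6,-1.5,0])

```text
clock: 14.25
position: [0.5558, -0.0965, 0.1595]
ee_rot: [-0.0, 0.551, 0.835, -0.0]
contact_force: [-2.7, 2.4, 0.7]
width: 0.0159
gripper_force: 21.4
```

```bash
python3 -c "
from h import *
report();imaging.get_image('top'); report()"
```

```text
t 14.25 r 50.8 ang -24.4 Frad -3.4 Ftan -1.1 Fz 0.7 w 0.0159
t 14.3 r 50.9 ang -24.3 Frad -2.7 Ftan -0.9 Fz 3.3 w 0.016
```

Request:
jog_arm(deltas=[0,0,0,0,0,0,0.15,0,0,0,0,0,0,0.3,0,0,0,0,0,0,0.45,0,0,0,0,0,0,0.5,0,0,0,0,0,20,0.5,0,0,0,0,0,50,0.5,0,0,0,0,0,80,0.5,0,0,0,0,0,100,0.5])

```text
clock: 15.1
position: [0.5574, -0.097, 0.2611]
ee_rot: [0.002, 0.551, 0.835, 0.0]
contact_force: [0.4, -0.9, -0.1]
width: 0.0425
gripper_force: 0.0
```

Run:
```python
from h import *
report()
s=imaging.get_image('scene');t=imaging.get_image('top');cv2.imwrite('pics/s2.png',s);cv2.imwrite('pics/t2.png',t)
cv2.imwrite('pics/m.png',np.hstack([cv2.resize(s[130:280,280:430],(400,400),interpolation=3),cv2.resize(t[210:310,340:440],(400,400),interpolation=3)]))
```

```text
t 15.1 r 52.5 ang -24.2 Frad 0.7 Ftan 0.6 Fz -0.1 w 0.0425
```

View pics/m.png

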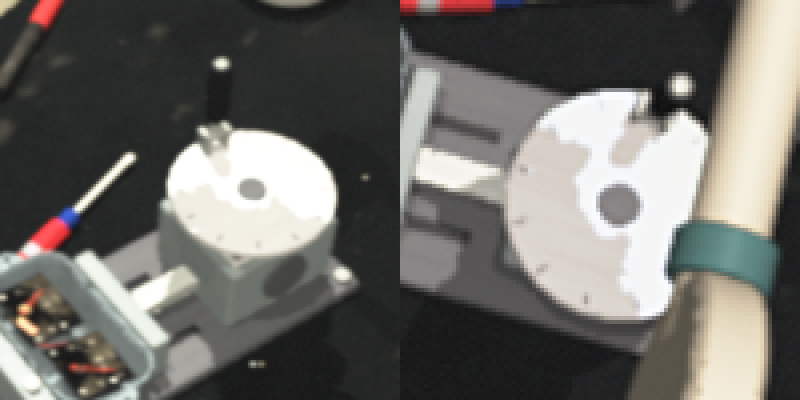

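The grip stands free: its end cap is at (221,63) in the left half and (681,85) in the right, with the pivot cheeks at about (214,135) on the left. I'll triangulate the cap to get the lean and the crank angle.

Run:
```python
from h import *
s=cv2.imread('pics/s2.png');t=cv2.imread('pics/t2.png')
def blob(im,x,y,r=5,th=150):
    w=im[y-r:y+r+1,x-r:x+r+1].min(2).astype(float);w=np.where(w>th,w,0);yy,xx=np.mgrid[y-r:y+r+1,x-r:x+r+1]
    return np.array([(w*xx).sum(),(w*yy).sum()])/w.sum()
ps=blob(s,363,154,4);pt=blob(t,410,231,4);print(ps,pt)
def ray(n,p):
    a=plane(n,[p],.25)[0];b=plane(n,[p],.1)[0];d=b-a;return a,d/np.linalg.norm(d)
a,d=ray('scene',ps);b,e=ray('top',pt)
k=np.linalg.lstsq(np.c_[d,-e],b-a,rcond=None)[0];p=a+k[0]*d;q=b+k[1]*e
m=(p+q)/2;print(p,q,"cap",m,"r,ang",np.linalg.norm(m[:2]-HUB),np.degrees(np.arctan2(*(m[:2]-HUB)[::-1])))
for an in(-22,-24,-26,-28):
  for ln in(-5,0,5):
    L=.0685;u=np.array([np.cos(np.radians(an)),np.sin(np.radians(an))]);l=np.radians(ln)
    P=np.r_[HUB+u*(.05+L*np.sin(l)),.11+L*np.cos(l)]
    print(an,ln,proj('scene',[P])[0].round(1),proj('top',[P])[0].round(1))
print("pivot",[proj(n,[np.r_[HUB+.05*np.array([np.cos(-.43),np.sin(-.43)]),.11]])[0].round(1) for n in('scene','top')])
```

```text
[362.38314305 153.28844862] [409.72744881 230.89706696]
[ 0.55808755 -0.09322544  0.1777865 ] [ 0.55766997 -0.09343918  0.17775385] cap [ 0.55787876 -0.09333231  0.17777017] r,ang 0.05156060179952326 -20.233782951226548
-22 -5 [365.4 155.3] [409.2 234.6]
-22 0 [363.7 153.2] [410.2 231.8]
-22 5 [362.  151.4] [411.3 229. ]
-24 -5 [366.1 155. ] [409.9 234.9]
-24 0 [364.5 152.9] [411.1 232.1]
-24 5 [362.8 151.1] [412.2 229.3]
-26 -5 [366.9 154.8] [410.6 235.2]
-26 0 [365.3 152.7] [411.9 232.5]
-26 5 [363.7 150.8] [413.1 229.8]
-28 -5 [367.6 154.5] [411.3 235.6]
-28 0 [366.1 152.4] [412.7 232.9]
-28 5 [364.7 150.5] [414.  230.2]
pivot [array([361.7, 178.9]), array([404.9, 238. ])]
```

The lean is only about 1°, but the image suggests the crank followed me back a little when I relaxed. I'll re-grip with the fingers closing radially, so the release can't drag the crank. Then I'll feel the tightness again.

Request:
jog_arm(deltas=[0,0,-8,0,0,0,0.5,0,0,-16,0,0,0,0.5,0,0,-24,0,0,0,0.5,0,0,-32,0,0,0,0.5,0,0,-40,-1,1,-20,0.5,0,0,-45,-1,1,-50,0.5,0,0,-45,-1,1,-80,0.5,0,0,-45,-1,1,-101,0.5,0,0,-45,-1,1,-101,0.4,0,0,-45,-1,1,-101,0.25,0,0,-45,-1,1,-101,0.1,0,0,-45,-1,1,-101,0,0,0,-45,-1,1,-101,0,0,0,-45,-1,1,-101,0], grip_force=20)

```text
clock: 16.6
position: [0.5557, -0.0957, 0.1582]
ee_rot: [0.001, 0.828, 0.56, 0.0]
contact_force: [1.9, -0.8, -5.0]
width: 0.0163
gripper_force: 22.3
```

```bash
cat >> h.py <<'E'
HUB=np.array([.5095,-.0772])
E
python3 -c "
from h import *
report();arc(-22,[1,2,3,4,5,6,8]);s=manip.get_state();print(s['position'])"
```

```text
t 16.6 r 49.8 ang -21.8 Frad 2.0 Ftan 0.0 Fz -5.0 w 0.0163
1: -0.3,-0.8 | 2: -0.7,-1.6 | 3: -1.0,-2.4 | 4: -1.4,-3.2 | 5: -1.8,-4.0 | 6: -2.2,-4.7 | 8: -3.1,-6.3
[ 0.55571596 -0.09567816  0.15819996]
```

Request:
jog_arm(deltas=[0,0,0,-0.7,-1.6,0,0,0,0,0,-1.4,-3.2,0,0,0,0,0,-1.4,-3.2,0,0])

```text
clock: 16.9
position: [0.5554, -0.0963, 0.1582]
ee_rot: [-0.001, 0.829, 0.56, 0.003]
contact_force: [5.8, 5.9, -4.2]
width: 0.016
gripper_force: 22.2
```

```bash
python3 -c "
from h import *
report();imaging.get_image('top');report()
imaging.get_image('top');report()"
```

```text
t 16.9 r 49.7 ang -22.6 Frad 3.1 Ftan -7.7 Fz -4.2 w 0.016
t 16.95 r 49.7 ang -22.6 Frad 1.9 Ftan -8.0 Fz -5.2 w 0.0161
t 17.0 r 49.7 ang -22.6 Frad 2.1 Ftan -8.1 Fz -5.5 w 0.0161
```

Request:
jog_arm(deltas=[0,0,0,-0.8,-1.5,0,0,0,0,0,-0.8,-1.5,0,0])

```text
clock: 17.2
position: [0.555, -0.0972, 0.1582]
ee_rot: [-0.001, 0.829, 0.56, 0.004]
contact_force: [5.7, 8.1, -5.8]
width: 0.016
gripper_force: 22.2
```

```bash
python3 -c "
from h import *
report();imaging.get_image('top');report()
imaging.get_image('top');report()"
```

```text
t 17.2 r 49.7 ang -23.8 Frad 2.0 Ftan -9.7 Fz -5.8 w 0.016
t 17.25 r 49.7 ang -23.8 Frad 3.2 Ftan -8.8 Fz -6.7 w 0.016
t 17.3 r 49.7 ang -23.8 Frad 1.3 Ftan -8.2 Fz -5.1 w 0.0159
```

It breaks away at about 9 N, some 3.5 N over running free, so the clamping is around 17 N and snug. Releasing here, with the pads radial.

Request:
jog_arm(deltas=[0,0,0,0,0,0,0.15,0,0,0,0,0,0,0.3,0,0,0,0,0,0,0.5,0,0,0,0,0,0,0.5,0,0,0,0,0,20,0.5,0,0,0,0,0,50,0.5,0,0,0,0,0,90,0.5,0,0,0,-20,-30,130,0.5,0,0,0,-50,-70,140,0.5,0,0,0,-80,-110,140,0.5,0,0,0,-100,-150,140,0.5,0,0,0,-100,-160,140,0.5,0,0,0,-100,-160,140,0.5])

```text
clock: 18.6
position: [0.4524, -0.2618, 0.2981]
ee_rot: [0.0, 0.829, 0.559, 0.0]
contact_force: [-0.2, -0.0, 0.0]
width: 0.0428
gripper_force: 0.0
```

Run:
```python
from h import *
s=imaging.get_image('scene');t=imaging.get_image('top')
def blob(im,x,y,r=4,th=150):
    w=im[y-r:y+r+1,x-r:x+r+1].min(2).astype(float);w=np.where(w>th,w,0);yy,xx=np.mgrid[y-r:y+r+1,x-r:x+r+1]
    return np.array([(w*xx).sum(),(w*yy).sum()])/w.sum()
ps=blob(s,363,153);pt=blob(t,410,231);print(ps,pt)
def ray(n,p):
    a=plane(n,[p],.25)[0];b=plane(n,[p],.1)[0];d=b-a;return a,d/np.linalg.norm(d)
a,d=ray('scene',ps);b,e=ray('top',pt)
k=np.linalg.lstsq(np.c_[d,-e],b-a,rcond=None)[0];p=a+k[0]*d;q=b+k[1]*e;m=(p+q)/2
H=np.array([.5095,-.0755]);print(m,np.abs(p-q).max(),"r",np.linalg.norm(m[:2]-H),np.degrees(np.arctan2(*(m[:2]-H)[::-1])))
o=cv2.imread('pics/scene0.png')
for nm,(y0,y1,x0,x1) in {"box":(285,325,325,375),"driver":(185,225,288,335)}.items(): print(nm,np.abs(s[y0:y1,x0:x1].astype(int)-o[y0:y1,x0:x1]).mean())
print(manip.get_state()["contact_force"],manip.get_state()["position"])
```

```text
[363.37549185 153.73271501] [409.98083779 231.9565508 ]
[ 0.5558809  -0.09379892  0.17747948] 0.0004718294185804828 r 0.04986018290376537 -21.53100377478563
box 11.019666666666666
driver 15.637943262411348
[0.2298595  0.53248856 0.21889445] [ 0.45325106 -0.25943934  0.2977796 ]
```

```bash
python3 -c "
from rig import manip
print(manip.sign_off())"
```

```text
the job is handed in; nothing more can be done
None
```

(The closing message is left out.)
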